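# Roll a sample carton to the stop and weigh it

### The job

Roll the oblong carton along the roller track, keeping it down on the rollers all the way, until it rests against the end stop. Then lift it off and lower it, upright, onto the middle of the balance pan, lengthwise along the pan, letting go only once it is down. Leave the cube-shaped carton beside the balance alone.

Things in the scene. Friction and masses are not known exactly. Their poses are not given: they have to be found in the camera images.
- carton_centre (a point): Oblong closed cardboard carton standing on the roller track, 64 mm (its x, across the track) by 110 mm (its y, along the track) by 70 mm high, 0.28 to 0.56 kg. The point is its centre, half-way up. Rigid; it can be gripped across the 64 mm width from above.
- stop (a point): Roller track's end stop: steel plate 104 mm wide, 12 mm thick, top 35 mm above the rollers. The point: its face, on the track's centre line, level with the roller tops (60 mm above the bench). y points along the track towards the stop, x across, z up. Track: 435 mm long, rollers turn freely (under 1 N moves the carton), side rails 80 mm apart inside, 104 mm outside, 8 mm above the rollers.
- pan (a point): Flat steel pan of the white bench balance, 120 mm (x) by 170 mm (y), fixed, does not sink. The point is the centre of the pan's upper face, 50 mm above the bench; y is its long axis, z up. The balance's body is 140 mm wide; its display, lower than the pan, lies beyond the +y end. It stands beyond the track, left or right.
- spare_centre (a point): Another closed cardboard carton, a cube of 90 mm, loose on the bench beyond the track, on the other side from the balance; to be left alone. The point is its centre.
Not all that is in view belongs to the job. Leave any pink or purple look-alike of the part that bears carton_centre alone.

How it is judged:
By the outcome, as a careful person would: the job done as asked, in the order asked, and still so for the second after the job is handed in, with the robot touching nothing.
It also fails if it takes over 58 s, if anything falls off the work surface, if the arm or the gripper's body presses on something with over 40 N, if the wrist force passes 120 N, or if a joint passes its speed limit or range.

### The arm

A 6-joint arm with a two-finger parallel gripper is mounted at the origin on the work surface. World frame = base frame: x ahead of the robot, y to its left, z up, the work surface at z = 0. Lengths are in m, angles in rad, forces in N, time in s.
With the tool pointing down it reaches from about 0.4 to 0.925 m from the base axis. Payload 3.4 kg.
Tool frame: the origin (TCP) lies between the finger pads; the fingertips stand 22 mm ahead of it and the grasp point (between the pads) lies 3 mm ahead of it (tip_extent is the distance from the TCP to the fingertips, in m); z points along the fingers, x is the direction in which the jaws open and shut, and the axes are right-handed (so a half turn about z gives the same grasp; the last joint's range is limited). The gripper opens to 85 mm and grips with 20 to 120 N. Pads are 22 mm wide; open, the fingers measure 114 mm over their backs; the gripper's body (76 mm by 85 mm) begins 54 mm behind the grasp point. The pads swing forward as they close: fully open they stand 13 mm farther back than shut.
Start: joints at [1.19, 0.307, 1.506, -0, 1.328, -0.073], TCP at [0.174, 0.548, 0.253] pointing down, gripper open.
Joint ranges: [-3.12, 3.12], [-1.05, 2.28], [0.14, 2.33], [-1.42, 4.57], [0.1, 2.73], [-2.68, 2.68]. Speed limits (rad/s): [2.57, 2.57, 3.14, 3.14, 3.14, 3.14].

### API

Orientations are given as a rotation vector (axis times angle).
In Python, from workcell import move_ptp, move_l, goto_joints, set_gripper, dwell, solve_ik, capture, camera_model, Unreachable, job_done, current_clock, current_q, current_joint_velocities, current_joint_efforts, current_tcp_pos, current_orientation, current_contact_force, current_ft_torque, current_gripper_width, tip_extent gives the robot as it stands. The module is installed in compiled form; this text tells all that it offers. Calls block until the motion is done:
- move_ptp(position, orientation): joint-space move of the TCP to a pose.
- move_l(position, rotation=None, v=0.15): straight line of the TCP; rotation=None keeps the orientation; v is the mean speed in m/s.
- goto_joints(angles): joint-space move.
- set_gripper(opening, strength=None): opening from 0.0 (shut) to 1.0 (fully open); strength is the grip in N (None keeps the last); returns when the fingers have stopped.
- dwell(seconds).
- solve_ik(position, orientation): joint angles nearest the present ones, or None.
- capture(name): name is "scene" or "top" or "wrist"; returns the picture (400x640x3 uint8, red, green, blue); there is no depth.
- camera_model(name): a dict with "mtx" (3x3 intrinsics, pixels), "R" (3x3) and "t" (3): a world point X has camera coordinates R X + t; the wrist camera has in their place "T_tool_cam" (4x4, takes a point from camera to tool coordinates, whose origin is the TCP and whose axes are the tool frame's). Camera axes: x right, y down, z forward; pixel columns grow to the right and rows downward; lengths in m; the calibration is good to about 2 mm. A picture is of the moment at which its call begins: read the wrist's pose just before it. camera_model takes no time and is no camera call.
A pose or a line that the arm cannot do raises Unreachable and nothing moves.
- job_done(): hands the job in, once; it reports no verdict.
Readings, each from a call of its own:
- current_clock(): time.
- current_q(): joint angles.
- current_joint_velocities(): joint speeds.
- current_joint_efforts(): joint torques, N m.
- current_tcp_pos(): TCP position.
- current_orientation(): TCP orientation.
- current_contact_force(): force on the tool from outside, world axes, zero at the start.
- current_ft_torque(): the same for the moment, N m.
- current_gripper_width(): opening from 0.0 (shut) to 1.0 (fully open).
Only numpy, scipy, OpenCV 4.12 (cv2) and the standard library are available. Lean on these libraries where they do the work, as an engineer would, in place of code of your own. Each camera call takes 0.05 s, during which the arm holds its last target.

## Working session

There is one attempt and no reset: what is moved stays moved. The work goes in short steps, each a Python script; the robot and the scene stay as the last script left them, time stands still between calls to the robot, and variables do not carry over. Pictures are saved under pics/ and viewed, and the job is handed in when it is done.

```bash
mkdir -p pics; python3 - <<'E'
from workcell import *
import cv2
for n in ("scene","top","wrist"):
    cv2.imwrite(f"pics/{n}0.png",capture(n)[:,:,::-1])
    m=camera_model(n); print(n,{k:v for k,v in m.items()})
print(current_clock(),current_orientation(),tip_extent() if callable(tip_extent) else tip_extent)
E
```

```text
scene {'mtx': array([[400.75475471,   0.        , 324.5812048 ],
       [  0.        , 400.75475471, 202.43396393],
       [  0.        ,   0.        ,   1.        ]]), 'R': array([[-0.2520637 ,  0.96770471,  0.00338867],
       [ 0.63740973,  0.16866259, -0.75183892],
       [-0.72812961, -0.18735133, -0.65933812]]), 't': array([ 0.12566801, -0.24899303,  1.30795485])}
top {'mtx': array([[420.73503189,   0.        , 313.32996589],
       [  0.        , 420.73503189, 195.66930909],
       [  0.        ,   0.        ,   1.        ]]), 'R': array([[-0.02585649, -0.99966409, -0.00177553],
       [-0.98695418,  0.02581001, -0.1589191 ],
       [ 0.15891155, -0.00235672, -0.98729001]]), 't': array([-0.01588864,  0.50713437,  0.97840001])}
wrist {'mtx': array([[275.61672238,   0.        , 324.47238522],
       [  0.        , 275.61672238, 198.65196499],
       [  0.        ,   0.        ,   1.        ]]), 'T_tool_cam': array([[ 9.99999487e-01, -2.15513853e-04, -9.89806338e-04,
         9.62322179e-05],
       [ 5.15273835e-04,  9.49473019e-01,  3.13848244e-01,
        -8.09989344e-02],
       [ 8.72155768e-04, -3.13848593e-01,  9.49472643e-01,
        -1.20683428e-01],
       [ 0.00000000e+00,  0.00000000e+00,  0.00000000e+00,
         1.00000000e+00]])}
0.15 [ 2.53410797e+00  1.85544334e+00 -2.03692107e-03] 0.022
```

View pics/scene0.png

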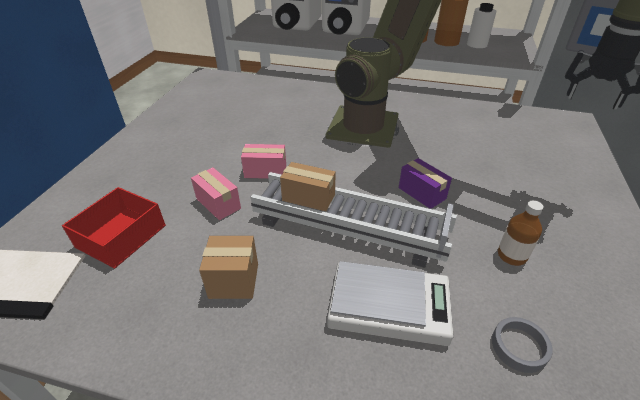

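View pics/top0.png

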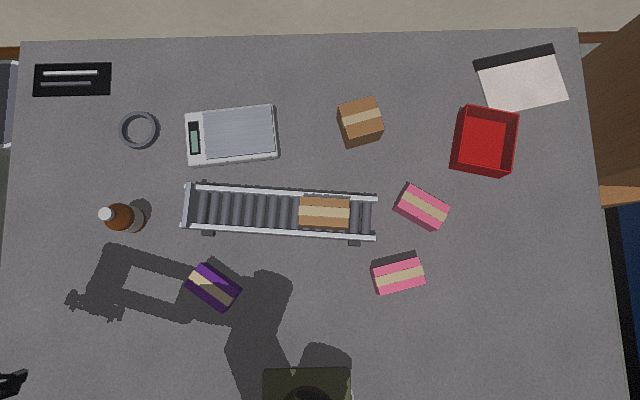

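View pics/wrist0.png

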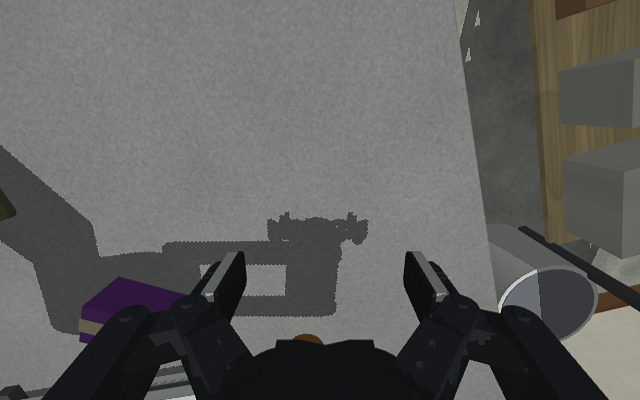

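The top view shows the carton at about (324,212) on the track, the stop at the left end at about (187,207), the balance at about (232,134) with its display on the left, and the cube at (360,122). The pink and purple lookalikes are clear of the track. I'll measure from enlarged crops.

```bash
cat > h.py <<'E'
import numpy as np, cv2
from workcell import *
def ray(n,uv,z):
    m=camera_model(n); d=m["R"].T@(np.linalg.inv(m["mtx"])@[uv[0],uv[1],1.]); c=-m["R"].T@m["t"]
    return c+d*(z-c[2])/d[2]
def proj(n,X):
    m=camera_model(n); p=m["mtx"]@(m["R"]@np.asarray(X,float)+m["t"]); return p[:2]/p[2]
E
python3 - <<'E'
import cv2
im=cv2.imread("pics/top0.png")
c=im[90:250,170:390]
cv2.imwrite("pics/top0z.png",cv2.resize(c,None,fx=3.6,fy=3.6,interpolation=cv2.INTER_CUBIC))
im=cv2.imread("pics/scene0.png")
c=im[150:350,240:470]
cv2.imwrite("pics/scene0z.png",cv2.resize(c,None,fx=3,fy=3,interpolation=cv2.INTER_CUBIC))
E
```

```text
(no output)
```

View pics/top0z.png

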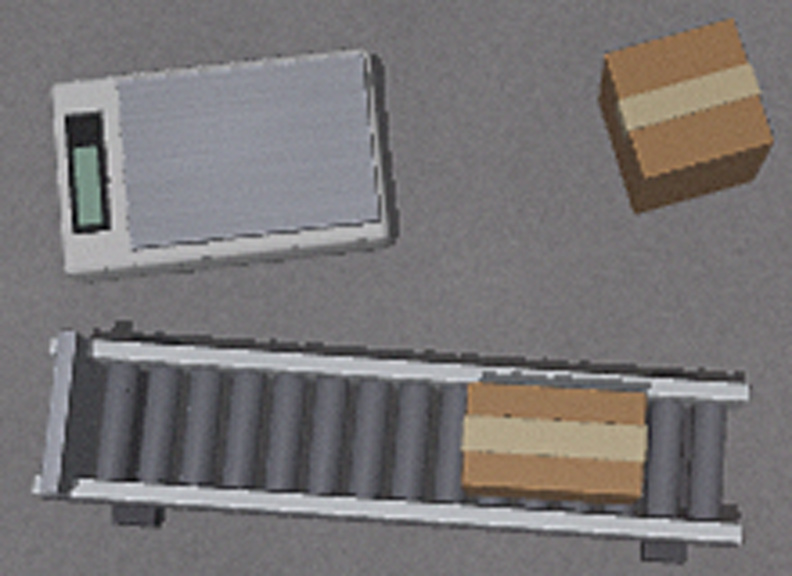

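View pics/scene0z.png

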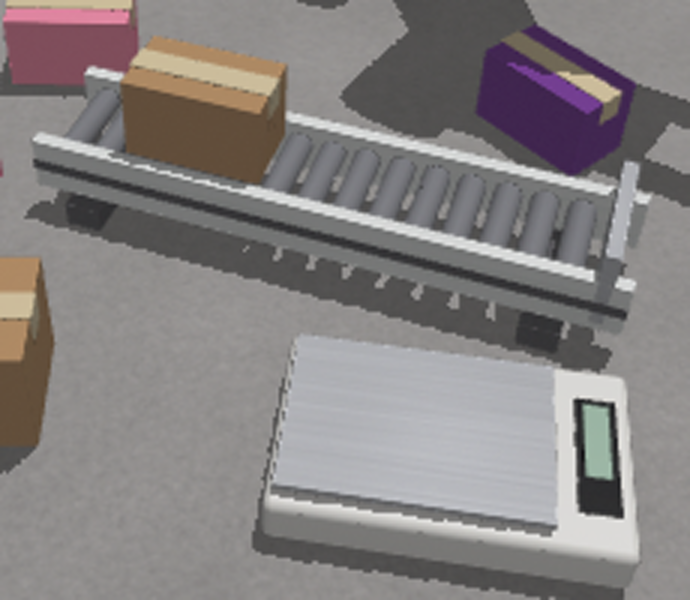

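```bash
python3 - <<'E'
from h import *
def u(x,y): return ((x+.5)/3.6-.5+170,(y+.5)/3.6-.5+90)
def us(x,y): return ((x+.5)/3-.5+240,(y+.5)/3-.5+150)
P=lambda pts,z,n="top",f=u: np.array([ray(n,f(*p),z) for p in pts])
np.set_printoptions(precision=4,suppress=True)
m=camera_model("top"); print("cam",-m["R"].T@m["t"])
c=P([(470,383),(646,393),(641,498),(463,486)],.13); print("carton top",c,c.mean(0), [np.linalg.norm(c[i]-c[i-1]) for i in range(4)])
s=P([(77,335),(57,495)],.095); print("stop",s,s.mean(0),np.linalg.norm(s[0]-s[1]))
r=P([(95,341),(748,387),(740,542),(75,481),(95,357),(748,400),(740,524)],.068); print("rails",r)
p=P([(118,82),(360,52),(382,221),(132,249)],.05); print("pan",p,p.mean(0),[np.linalg.norm(p[i]-p[i-1]) for i in range(4)])
p=P([(298,335),(556,368),(556,527),(271,487)],.05,"scene",us); print("pan scene",p,p.mean(0),[np.linalg.norm(p[i]-p[i-1]) for i in range(4)])
c=P([(150,37),(287,65),(265,112),(124,70)],.13,"scene",us); print("carton scene",c,c.mean(0), [np.linalg.norm(c[i]-c[i-1]) for i in range(4)])
s=P([(627,163),(605,238)],.095,"scene",us); print("stop scene -y top edge",s,s.mean(0))
k=P([(604,52),(734,20),(772,143),(642,178)],.09);print("cube",k.mean(0))
# mask minAreaRect
im=cv2.imread("pics/top0.png")
h=cv2.cvtColor(im,cv2.COLOR_BGR2HSV)
mk=cv2.inRange(h,(8,60,100),(30,255,255)); mk[:190]=0; mk[230:]=0; mk[:,:290]=0; mk[:,360:]=0
cn=max(cv2.findContours(mk,0,2)[0],key=cv2.contourArea); R=cv2.minAreaRect(cn); b=cv2.boxPoints(R); q=np.array([ray("top",x,.13) for x in b]); print("mask",b,q,q.mean(0))
E
```

```text
cam [ 0.3446 -0.0267  1.0465]
carton top [[ 0.4921  0.0001  0.13  ]
 [ 0.4831 -0.1074  0.13  ]
 [ 0.4189 -0.1019  0.13  ]
 [ 0.429   0.0057  0.13  ]] [ 0.4558 -0.0509  0.13  ] [np.float64(0.06335678336217936), np.float64(0.1079417989739242), np.float64(0.06441756905911142), np.float64(0.10804400843183858)]
stop [[0.5354 0.2519 0.095 ]
 [0.4332 0.2624 0.095 ]] [0.4843 0.2571 0.095 ] 0.10275423469570745
rails [[ 0.5365  0.2479  0.068 ]
 [ 0.4947 -0.1797  0.068 ]
 [ 0.394  -0.1695  0.068 ]
 [ 0.4445  0.2591  0.068 ]
 [ 0.5258  0.2477  0.068 ]
 [ 0.4861 -0.1793  0.068 ]
 [ 0.4055 -0.1701  0.068 ]]
pan [[0.7212 0.2404 0.05  ]
 [0.7385 0.0736 0.05  ]
 [0.6178 0.0598 0.05  ]
 [0.6027 0.2291 0.05  ]] [0.67   0.1507 0.05  ] [np.float64(0.1190365317688534), np.float64(0.16772300662695838), np.float64(0.12148080910113161), np.float64(0.16992685361459786)]
pan scene [[0.6204 0.0617 0.05  ]
 [0.6046 0.2323 0.05  ]
 [0.7241 0.2405 0.05  ]
 [0.7402 0.0729 0.05  ]] [0.6723 0.1519 0.05  ] [np.float64(0.12027235224382798), np.float64(0.17131171156159994), np.float64(0.11970007539111661), np.float64(0.16843952168521464)]
carton scene [[ 0.4238 -0.1039  0.13  ]
 [ 0.4317  0.0073  0.13  ]
 [ 0.4904  0.005   0.13  ]
 [ 0.4691 -0.1094  0.13  ]] [ 0.4537 -0.0503  0.13  ] [np.float64(0.045639486735401885), np.float64(0.11148670133540486), np.float64(0.05878748074219457), np.float64(0.11642278544016632)]
stop scene -y top edge [[0.4381 0.2645 0.095 ]
 [0.5211 0.252  0.095 ]] [0.4796 0.2582 0.095 ]
cube [ 0.6852 -0.1464  0.09  ]
mask [[297.7704 224.6731]
 [299.5914 195.5369]
 [349.5214 198.6576]
 [347.7004 227.7938]] [[ 0.4289  0.0067  0.13  ]
 [ 0.4932  0.0014  0.13  ]
 [ 0.4834 -0.1084  0.13  ]
 [ 0.4193 -0.1019  0.13  ]] [ 0.4562 -0.0505  0.13  ]
```

Both views agree to about 2 mm, the sizes match, and the carton lies on the track's centre line. I'll push it by its rear face with both fingers, in the grasp orientation, so it stays down on the rollers.

```bash
cat >> h.py <<'E'
from scipy.spatial.transform import Rotation as Ro
TD=np.array([.0924,1.]);TD/=np.linalg.norm(TD); STOP=np.array([.4838,.2573]); TYAW=-np.arctan(.0924)
PAN=np.array([.671,.1513]); PYAW=.095
def rv(yaw,s=1):
    x=s*np.array([np.cos(yaw),np.sin(yaw),0]); z=np.array([0,0,-1.]); return Ro.from_matrix(np.c_[x,np.cross(z,x),z]).as_rotvec()
def at(s,z): p=STOP+TD*s; return np.array([p[0],p[1],z])
E
python3 - <<'E'
from h import *
print(current_q())
for s in (1,-1):
  for p,y in ((at(-.397,.2),TYAW),(at(-.397,.106),TYAW),(at(-.121,.106),TYAW),(at(-.055,.106),TYAW),(np.r_[PAN,.09],PYAW)):
    q=solve_ik(p,rv(y,s)); print(s,p,None if q is None else np.round(q,2))
E
```

```text
[ 1.19050714e+00  3.07381166e-01  1.50738825e+00 -1.87971691e-05
  1.32836414e+00 -7.34955378e-02]
1 [ 0.4472728  -0.13801603  0.2       ] [-0.39  0.21  1.8  -0.    1.13 -0.3 ]
1 [ 0.4472728  -0.13801603  0.106     ] [-0.39  0.33  1.92 -0.    0.89 -0.3 ]
1 [0.47266702 0.13681325 0.106     ] [ 0.2   0.36  1.87 -0.    0.91  0.29]
1 [0.47873956 0.2025333  0.106     ] [ 0.32  0.39  1.81 -0.    0.94  0.41]
1 [0.671  0.1513 0.09  ] [ 0.16  0.6   1.44 -0.    1.1   0.07]
-1 [ 0.4472728  -0.13801603  0.2       ] None
-1 [ 0.4472728  -0.13801603  0.106     ] None
-1 [0.47266702 0.13681325 0.106     ] None
-1 [0.47873956 0.2025333  0.106     ] None
-1 [0.671  0.1513 0.09  ] None
```

```bash
python3 - <<'E'
from h import *
move_ptp(at(-.397,.22),rv(TYAW)); print(current_clock())
set_gripper(.5)
f0=current_contact_force()
move_l(at(-.397,.106),v=.12); print(current_clock(),current_contact_force()-f0)
move_l(at(-.380,.106),v=.04)
for s in (-.30,-.22,-.17,-.145):
    move_l(at(s,.106),v=.06); print(s,current_clock(),(current_contact_force()-f0).round(2))
cv2.imwrite("pics/top1.png",cv2.resize(capture("top")[90:250,170:390,::-1],None,fx=3.6,fy=3.6,interpolation=cv2.INTER_CUBIC))
E
```

```text
2.7667
4.3583 [0.18183604 1.04109965 0.15312775]
-0.3 6.4167 [-0.15  0.44  0.94]
-0.22 7.9 [0.02 0.7  0.67]
-0.17 8.8833 [-0.63  1.4  -0.11]
-0.145 9.45 [0.02 0.48 0.23]
```

View pics/top1.png

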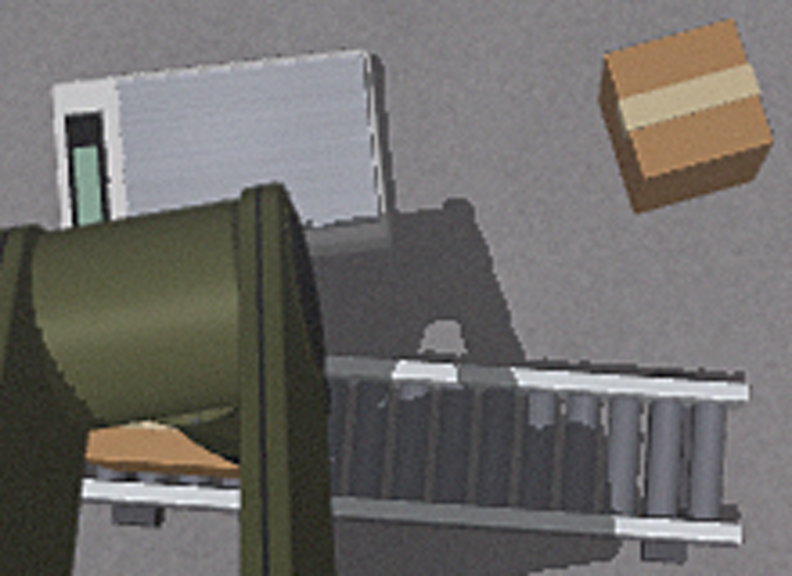

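The arm hides most of the carton, but its front lies near the stop at about (88,440) in the crop. I'll creep on until the force shows firm contact.

```bash
python3 - <<'E'
from h import *
dwell(.3); f0=current_contact_force(); s=-.145
while s<-.110:
    s+=.002; move_l(at(s,.106),v=.03); f=current_contact_force()-f0
    if s>-.126: print(round(s,4),f.round(2))
    if abs(f[:2]@TD)>4: break
dwell(.2); print(s,current_clock(),(current_contact_force()-f0).round(2),current_tcp_pos())
cv2.imwrite("pics/scene2.png",cv2.resize(capture("scene")[130:350,240:500,::-1],None,fx=2.7,fy=2.7,interpolation=cv2.INTER_CUBIC))
cv2.imwrite("pics/wrist2.png",capture("wrist")[:,:,::-1])
E
```

```text
-0.125 [-0.51 -0.82 -0.09]
-0.123 [-0.03 -0.42  0.13]
-0.121 [-0.31 -5.85  2.49]
-0.12099999999999997 13.0 [-0.62 -5.61  1.65] [0.47216171 0.13557916 0.10596492]
```

View pics/scene2.png

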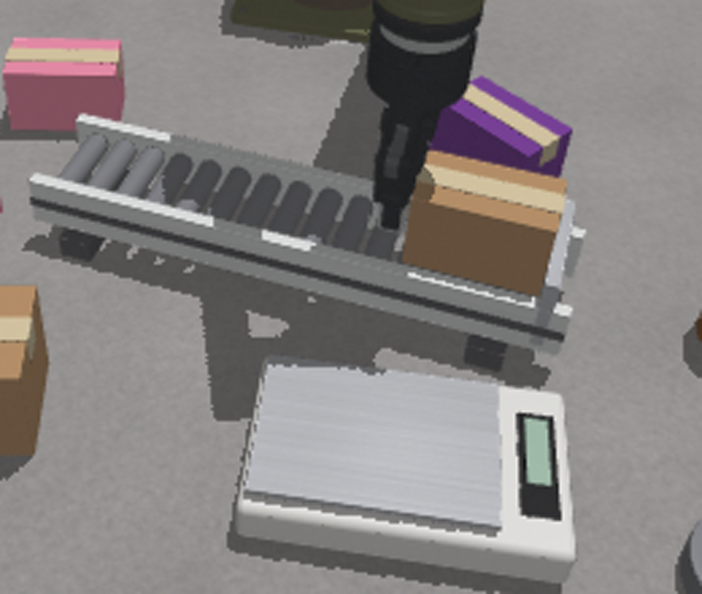

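View pics/wrist2.png

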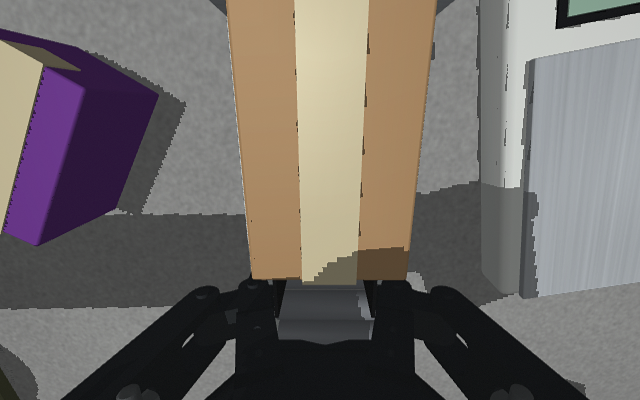

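The carton is against the stop (5.6 N reaction at the expected place), square and flat. In the wrist view its near edge runs from (252,278) to (408,280). Next I'll back off, hover and check its pose.

```bash
python3 - <<'E'
from h import *
move_l(at(-.135,.106),v=.06); move_l(at(-.135,.19),v=.15); set_gripper(1.0)
move_l(at(-.135,.19)) 
p=current_tcp_pos();R=Ro.from_rotvec(current_orientation()).as_matrix();im=capture("wrist")[:,:,::-1].copy()
cv2.imwrite("pics/wrist3.png",im)
m=camera_model("wrist");T=m["T_tool_cam"]
h=cv2.cvtColor(im,cv2.COLOR_BGR2HSV);mk=cv2.inRange(h,(8,60,60),(30,255,255));mk[:,:150]=0;mk[:,480:]=0
cn=max(cv2.findContours(mk,0,2)[0],key=cv2.contourArea)
q=cv2.approxPolyDP(cv2.convexHull(cn),8,True)[:,0]
c=p+R@T[:3,3]
for uv in q:
    d=R@T[:3,:3]@np.linalg.inv(m["mtx"])@[uv[0],uv[1],1.]; X=c+d*(.13-c[2])/d[2]; v=X[:2]-STOP; print(uv,X.round(4),"along",(v@TD).round(4),"across",(v@[TD[1],-TD[0]]).round(4))
print(current_clock())
E
```

```text
[382   5] [0.5157 0.2546 0.13  ] along 0.0002 across 0.032
[372 190] [0.5059 0.1469 0.13  ] along -0.1079 across 0.0322
[343 190] [0.4862 0.1488 0.13  ] along -0.1078 across 0.0124
[347   5] [0.4961 0.2564 0.13  ] along 0.0002 across 0.0124
14.9917
```

View pics/wrist3.png

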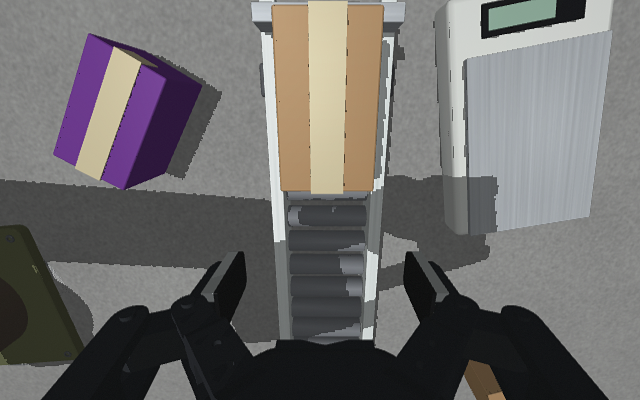

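The carton's far edge is at the stop face (along 0.000), it is centred across to about 1 mm, and it is square. Now I'll grasp and lift.

```bash
python3 - <<'E'
from h import *
def g(z): return at(-.0545,z)+[.001,0,0]
move_l(g(.19),v=.15); dwell(.2); f0=current_contact_force()
move_l(g(.103),v=.1); print((current_contact_force()-f0).round(2))
set_gripper(0.0,45); dwell(.2); print("w",current_gripper_width(),(current_contact_force()-f0).round(2),current_tcp_pos())
move_l(g(.125),v=.06); dwell(.2); print((current_contact_force()-f0).round(2),current_gripper_width(),current_clock())
cv2.imwrite("pics/scene4.png",cv2.resize(capture("scene")[130:350,240:500,::-1],None,fx=2.7,fy=2.7,interpolation=cv2.INTER_CUBIC))
E
```

```text
[-0.19 -0.13  0.4 ]
w 0.7446307234535712 [-1.01 -0.5   5.31] [0.48033339 0.20320242 0.10384579]
[-0.51  0.92 -3.56] 0.7467707594570153 18.1417
```

View pics/scene4.png

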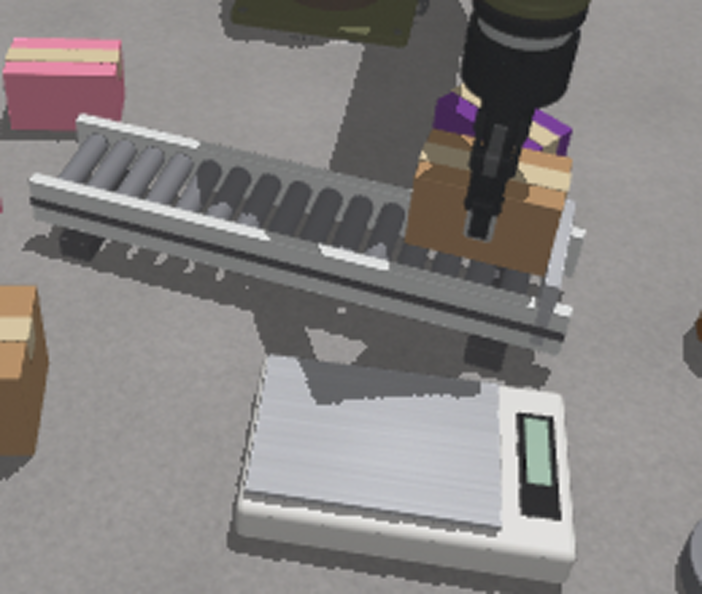

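The carton is up, level and held securely, with about 3.6 N of load. Next I'll carry it over and lower it until the force shows contact.

```bash
python3 - <<'E'
from h import *
p=at(-.0545,.22)+[.001,0,0]
move_l(p,v=.12)
move_l(np.r_[PAN,.22],rotation=rv(PYAW),v=.12)
move_l(np.r_[PAN,.105],v=.1); dwell(.3); f0=current_contact_force(); print(f0.round(2),current_clock(),current_tcp_pos())
cv2.imwrite("pics/scene5.png",cv2.resize(capture("scene")[130:350,240:500,::-1],None,fx=2.7,fy=2.7,interpolation=cv2.INTER_CUBIC))
im=capture("top")[60:220,170:390,::-1]
cv2.imwrite("pics/top5.png",cv2.resize(im,None,fx=3.6,fy=3.6,interpolation=cv2.INTER_CUBIC))
E
```

```text
[ 0.64 -0.08 -4.03] 22.5333 [0.67122798 0.15132657 0.10552542]
```

View pics/scene5.png

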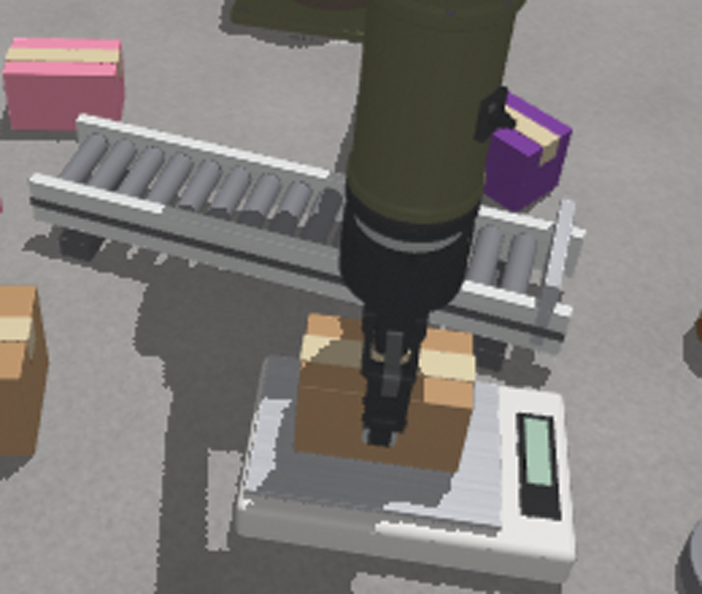

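View pics/top5.png

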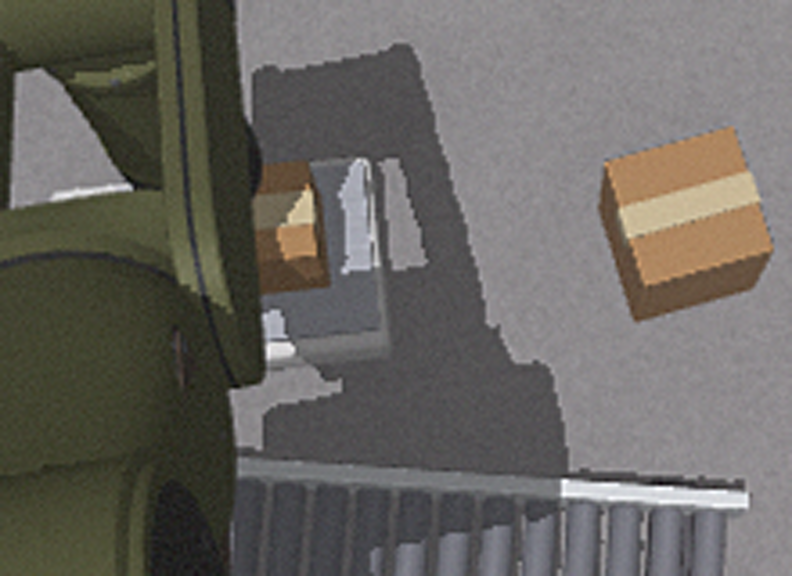

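The carton is over the pan, level and aligned: its bottom front edge runs from (295,450) to (458,470), parallel to the pan edge. I'll lower it in small steps.

```bash
python3 - <<'E'
from h import *
dwell(.2); f0=current_contact_force(); z=.105
while z>.088:
    z-=.001; move_l(np.r_[PAN,z],v=.02); f=current_contact_force()-f0; print(round(z,4),f[2].round(2),current_tcp_pos()[2].round(4))
    if f[2]>4.5: break
dwell(.2); print((current_contact_force()-f0).round(2),current_clock())
cv2.imwrite("pics/scene6.png",cv2.resize(capture("scene")[130:350,240:500,::-1],None,fx=2.7,fy=2.7,interpolation=cv2.INTER_CUBIC))
E
```

```text
0.104 1.14 0.1038
0.103 0.05 0.1029
0.102 1.41 0.1019
0.101 0.24 0.1009
0.1 0.8 0.0999
0.099 0.79 0.0989
0.098 0.27 0.0979
0.097 0.24 0.0969
0.096 0.35 0.0959
0.095 -0.31 0.0949
0.094 1.03 0.094
0.093 8.25 0.094
[-3.14 -0.65  9.3 ] 26.0333
```

View pics/scene6.png

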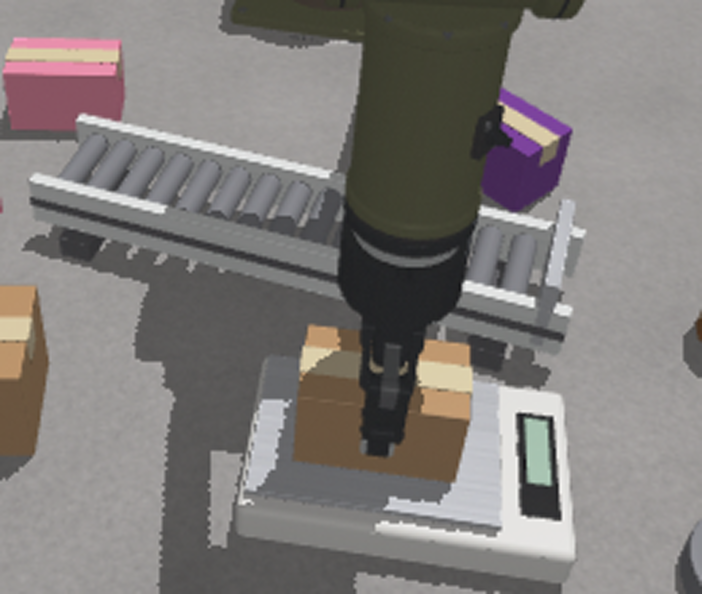

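It is down: contact came at z = 0.094, as predicted. I'll check the centring before letting go.

```bash
python3 - <<'E'
from h import *
D=np.array([-np.sin(PYAW),np.cos(PYAW)]);A=np.array([np.cos(PYAW),np.sin(PYAW)])
for p in ((293,461),(456,482)):
    X=ray("scene",((p[0]+.5)/2.7-.5+240,(p[1]+.5)/2.7-.5+130),.05)[:2]; print(X,"across",(X-PAN)@A,"along",(X-PAN)@D)
E
```

```text
[0.70760829 0.09942174] across 0.03152219304304038 along -0.055116897573997896
[0.6960958  0.20915692] across 0.030470781294508215 along 0.05521552485754303
```

Measured on the pan plane, the corners are at ±55 mm along and +31 mm across (32 expected), so the carton is centred and aligned. I'll release it now.

```bash
python3 - <<'E'
from h import *
z=current_tcp_pos()[2]
move_l(np.r_[PAN,.0945],v=.02) # unload the downward press before opening
set_gripper(1.0); dwell(.3)
move_l(np.r_[PAN,.22],v=.1); print(current_clock(),current_gripper_width())
move_ptp([.174,.548,.253],rv(1.26) if solve_ik([.174,.548,.253],rv(1.26)) is not None else rv(1.26,-1)); dwell(.3)
t=capture("top");s=capture("scene"); cv2.imwrite("pics/top7.png",cv2.resize(t[90:250,170:390,::-1],None,fx=3.6,fy=3.6,interpolation=cv2.INTER_CUBIC))
cv2.imwrite("pics/scene7.png",cv2.resize(s[130:350,240:500,::-1],None,fx=2.7,fy=2.7,interpolation=cv2.INTER_CUBIC))
h=cv2.cvtColor(t[:,:,::-1].copy(),cv2.COLOR_BGR2HSV)
mk=cv2.inRange(h,(8,60,60),(30,255,255));mk[:90]=0;mk[180:]=0;mk[:,:190]=0;mk[:,290:]=0
cn=max(cv2.findContours(mk,0,2)[0],key=cv2.contourArea);print(cv2.contourArea(cn),cv2.boundingRect(cn));print(current_clock())
E
```

```text
28.3917 0.9948246065054484
1624.0 (209, 106, 53, 40)
31.0667
```

View pics/top7.png

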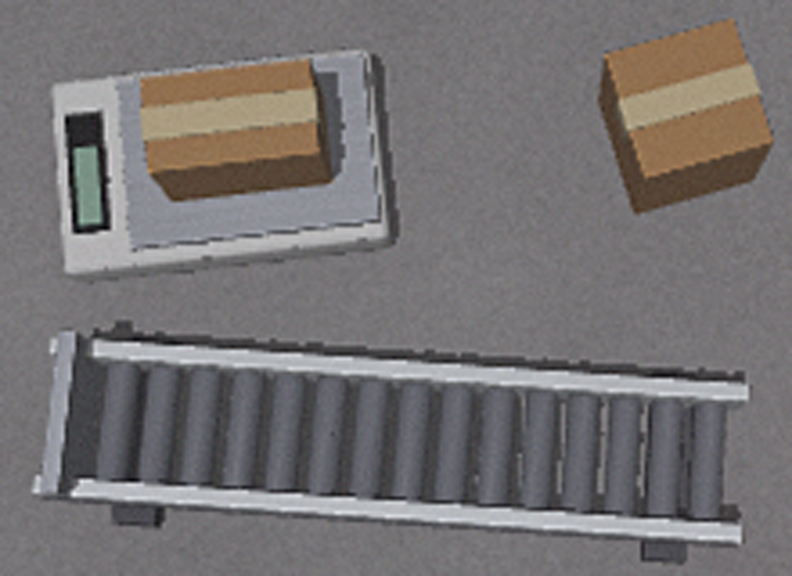

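View pics/scene7.png

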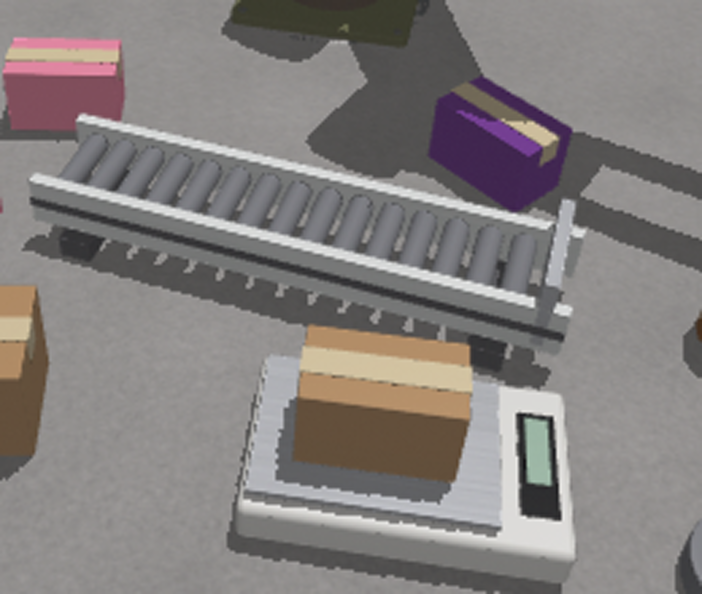

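Both views show the carton upright and lengthwise on the pan. Its top face corners in the top crop are about (141,79), (310,60), (322,152) and (152,171), and the cube hasn't moved. One last number, then I'll hand in.

```bash
python3 - <<'E'
from h import *
c=np.array([ray("top",((x+.5)/3.6-.5+170,(y+.5)/3.6-.5+90),.12) for x,y in ((141,79),(310,60),(322,152),(152,171))])
d=c[0]-c[1]; print(c.mean(0)[:2]-PAN, "yaw",np.arctan2(-d[0],d[1]))
print(current_contact_force().round(2)); job_done(); print(current_clock())
E
```

```text
[-0.0003808  -0.00226941] yaw 0.09109501736415859
[ 0.05 -0.06  0.41]
the job is handed in; nothing more can be done
the job is handed in; nothing more can be done
```

The oblong carton is on the balance pan, upright and lengthwise, and the job was handed in at about 31 s of the 58 s allowed.

I pushed the carton along the rollers with both fingers on its rear face. It reached the end stop, where the push force rose to about 5.6 N at the expected place. The wrist camera showed its front edge at the stop face. I then gripped it across its width with 45 N, lifted it and carried it over. I lowered it until the pan pushed back by about 9 N at the predicted height, and only then let go.

**Last checks:**
- **Centring:** the top view puts the carton within about 2.5 mm of the pan centre; the scene view before release put it within about 1 mm. Both are around the camera calibration's accuracy of about 2 mm.
- **Alignment:** its yaw was 0.091 rad against 0.095 rad for the pan.
- **Surroundings:** the cube carton and the purple look-alike beside the track had not moved, and nothing fell.
- **Robot:** it was clear of everything, with a contact force reading of about 0.4 N.

No checks failed.

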